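Hang the bowl's lid on the drying rack's slanted arm

ROBOT

A 6-joint arm with a two-finger parallel gripper is mounted at the origin on the work surface. World frame = base frame: x ahead of the robot, y to its left, z up, the work surface at z = 0. Lengths are in mm, angles in rad, forces in N, time in s.
With the tool pointing down it reaches from about 350 to 975 mm from the base axis. Payload 4.9 kg.
Tool frame: the origin (TCP) lies at the very end of the fingers, on their centre line; the grasp point (between the pads) lies manip.tcp_to_grasp behind it (manip.tcp_to_grasp is the distance from the TCP to the grasp point, in mm); z points along the fingers, y is the direction in which the jaws open and shut (so a half turn about z gives the same grasp; the last joint's range is limited). The gripper opens to 85 mm and grips with 20 to 120 N. Pads are 22 mm wide; open, the fingers measure 114 mm over their backs; the gripper's body (76 mm by 85 mm) begins 54 mm behind the grasp point. The pads swing forward as they close: fully open they stand 13 mm farther back than shut.
Start: joints at [-1.306, 0.053, 1.613, -0, 1.476, -0.119], TCP at [234.022, -579.513, 231.304] pointing down, gripper open.
Joint ranges: [-3.01, 3.01], [-1.01, 2.22], [0.06, 2.58], [-1.02, 4.17], [0.09, 2.62], [-3.14, 3.14]. Speed limits (rad/s): [2.57, 2.57, 3.14, 3.14, 3.14, 3.14].

INTERFACE

Orientations are given as [roll, pitch, yaw] about the fixed x, y, z axes, in that order (R = Rz(yaw) Ry(pitch) Rx(roll)).
In Python, from workcell import manip, cams, hand_in gives the robot as it stands.
- The arm moves only by the shell command python3 -m crank 'ROWS'. ROWS is JSON, a list of rows, each an object with "translation": the shift along the tool's x, y, z in m, a list of three; "rot": the turn, a rotation vector about the tool's x, y, z in rad, a list of three; "grip": the finger opening in m, from 0 to 0.0854. A call has 1 to 12 rows; each row shifts and turns the commanded pose from where the row before left it, along the tool's axes as they then stand; what a row does not reach is not made up. A row lasts 1/8 s, in which the tool goes at most 62.5 mm and 10.7 degrees, less where a joint would pass 70% of its speed; a pose out of reach is approached as far as the arm can. A call with a gripper value outside its range is refused whole. The fingers move at their own pace and stop on an object; the grip force is fixed at half the most. Time passes only in rows, so rows that do not move let the fingers close. It gives the time, the measured TCP pose, the force and the opening at its end, in the units of the state.
- manip.get_state(): the state, without advancing time (a new reading comes with each control period).
- cams.capture(name): name is "scene" or "top" or "wrist"; returns a dict with "image" (480x640x3 uint8, red, green, blue), "z_map" (480x640 float32, mm along the optical axis (not along the pixel's ray), 0 where there is no reading), "fx", "fy", "cx", "cy" (pixels), "view" (4x4, takes a point from world to camera coordinates). Camera axes: x right, y down, z forward; pixel columns grow to the right and rows downward; lengths in mm; the calibration is good to about 2 mm. A picture is of the moment at which its call begins.
- hand_in(): hands the job in, once; it reports no verdict.
The state is a dict: "time": time; "joint_pos": joint angles; "qd": joint speeds; "joint_efforts": joint torques, N m; "tool_pos": TCP position; "tool_rot": TCP orientation; "force": force on the tool from outside, world axes, zero at the start; "torque": the same for the moment, N m; "opening": finger opening in mm.
Only numpy, scipy, OpenCV 4.12 (cv2) and the standard library are available. Lean on these libraries where they do the work, as an engineer would, in place of code of your own. Each camera call takes 0.05 s, during which the arm holds its last target. There are 200 camera calls.

TASK

Lift the lid off the sugar bowl and hang it by its eyelet on the drying rack's slanted arm: thread it down along the arm until it meets the springy rubber stop, wherever that is set, and press it against the stop with a steady push of about 9 N for a full second, never more than 20 N. Then let go so that the lid hangs still on the arm near the stop; leave the bowl standing where it is and do not push the teapot or the glasses about.

Things in the scene. Friction and masses are not known exactly. Their poses are not given: they have to be found in the camera images.
- lid: Stiff grey silicone lid, 0.10-0.16 kg, lying flat and loose on the bowl. Disc 92 mm across, 6 mm thick; origin = centre of the disc's underside, z up (top face at z = 6 mm). A plug under it, 72 mm across and 5 mm deep, sits in the bowl's mouth. At the rim on its +x side an eyelet sticks out (see eye), on top stands a bar grip (see grip).
- grip (a point): Top centre of the lid's bar grip, (0, 0, 44) mm in the lid's frame. The bar stands on the disc, z = 6 to 44 mm, 16 mm wide along the lid's y, 44 mm long along its x.
- eye (a point): Centre of the eyelet's hole at the level of the lid's underside: (62, 0, 0) mm in the lid's frame, same axes. The eyelet is a flat ring 6 mm thick (lid z 0 to 6), 27 mm outside, with a round 15 mm hole.
- bowl: White ceramic sugar bowl, 92 mm across, 60 mm high, 0.4 kg, loose; origin = centre of its underside, z up. The lid starts on its rim.
- rack: Steel drying rack, fixed; origin on the worktop, z up, its front (-x) is the arm's side. Tray x -40 to 90, y -170 to 170 mm, slot wires up to z = 48 mm, three tea glasses in it. One upright of 14 mm diameter at (-30, 0), 125 mm high, carries the slanted arm, which leans out over the front.
- cuparm: The rack's slanted arm: plain steel rod, 10 mm diameter, round tip. Origin = its foot on the upright, (-30, 0, 125) mm in the rack's frame. z runs along the rod from foot to tip, 30 degrees from vertical, leaning to the rack's -x; x points up the slope, y as the rack's. A lid hung here has its axes about parallel to the arm's, its disc on the arm's -x side.
- rod_tip (a point): Tip of the arm, at z = 90 mm on its axis. Lower on the rod sits the springy stop: a black rubber buffer, 23 mm across, on a collar clamped at a different place each time and not measured: its free top face is anywhere from 26 to 50 mm above the arm's foot.
- rod_foot (a point): Foot of the arm (its origin). The stop's buffer gives from 3 N on, 1 mm per further N along the arm, with a hard end after 10 mm (13 N); it comes back slowly and carries the lid's weight without giving. The push counts at 5 to 13 N of contact between lid and rack, kept half a second.
- teapot: White ceramic teapot, 124 mm across the belly, 129 mm high, spout to its -x (to 105 mm out), handle to its +x (to 98 mm); origin = centre of its underside. Leave alone.
- glass0: Tea glass, 62 mm across at the rim, 85 mm high, standing in the rack; origin = centre of its underside, z up. Leave alone.
- glass1: Tea glass, 62 mm across at the rim, 85 mm high, standing in the rack; origin = centre of its underside, z up. Leave alone.
- glass2: Tea glass, 62 mm across at the rim, 85 mm high, standing in the rack; origin = centre of its underside, z up. Leave alone.
There are look-alikes about, which are no part of the job. Leave any turquoise or yellow look-alike of the bowl alone.

How it is judged:
By the outcome, as a careful person would: the job done as asked, in the order asked, and still so for the second after the job is handed in, with the robot touching nothing.
It also fails if it takes over 54 s, if anything falls off the work surface, if the arm or the gripper's body presses on something with over 40 N, if the wrist force passes 120 N, or if a joint passes its speed limit or range.

## Working session

There is one attempt and no reset: what is moved stays moved. The work goes in short steps, Python scripts to look and compute and a shell command to move; the robot and the scene stay as the last step left them, time stands still between calls to the robot, and variables do not carry over. Pictures are saved under pics/ and viewed, about 8 in all and at most 12, crops included, and the job is handed in when it is done.

```bash
ls; mkdir -p pics
python3 - <<'E'
from workcell import manip, cams
import cv2, numpy as np, pickle
print(manip.tcp_to_grasp, manip.get_state())
d={n:cams.capture(n) for n in ("scene","top","wrist")}
pickle.dump(d,open('c0.pkl','wb'))
for n in d:
    print(n,d[n]['fx'],d[n]['cx'],d[n]['cy'],d[n]['view'].round(3).tolist())
    cv2.imwrite(f'pics/a_{n}.png',d[n]['image'][:,:,::-1])
E
```

```text
pics
18.700000000000003 {'time': 0.0, 'joint_pos': array([-1.30602430e+00,  5.33742261e-02,  1.61434492e+00,  3.10329734e-05,
        1.47601500e+00, -1.18989136e-01]), 'qd': array([-1.73468011e-03, -1.28745884e-03, -1.04491206e-03, -1.83770537e-04,
        8.42744669e-04,  5.49402709e-05]), 'joint_efforts': array([ 4.44638681e-05, -3.93686163e+01, -3.70170701e+01, -1.11427260e-04,
        7.18828829e-03, -6.10963525e-06]), 'tool_pos': array([ 233.85058042, -578.90328697,  230.02185569]), 'tool_rot': array([-3.13946997e+00, -2.84881890e-04,  3.83757889e-01]), 'force': array([-0.28441809,  0.32132369,  0.49219114]), 'torque': array([-0.01156426,  0.00915642,  0.00521351]), 'opening': 85.47128067519618}
scene 588.3060811984952 308.3219538994164 250.63752497361057 [[-0.863, 0.505, -0.019, 423.095], [0.292, 0.468, -0.834, -49.195], [-0.413, -0.725, -0.552, 1505.968], [0.0, 0.0, 0.0, 1.0]]
top 580.2718587822778 314.62927658016395 237.386975268499 [[-0.001, -1.0, 0.01, 57.396], [-0.992, -0.0, -0.129, 560.476], [0.129, -0.01, -0.992, 1348.468], [0.0, 0.0, 0.0, 1.0]]
wrist 365.7042797397626 321.73942154838926 242.11768522380711 [[0.374, -0.927, -0.001, -622.837], [-0.886, -0.358, 0.296, -37.944], [-0.275, -0.11, -0.955, 378.515], [0.0, 0.0, 0.0, 1.0]]
```

View pics/a_top.png

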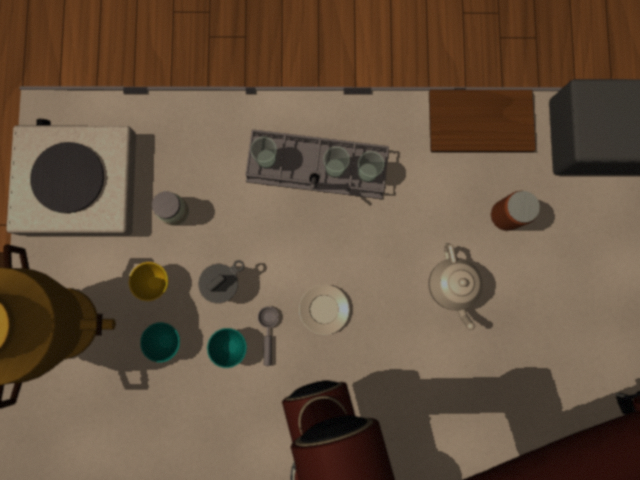

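View pics/a_scene.png

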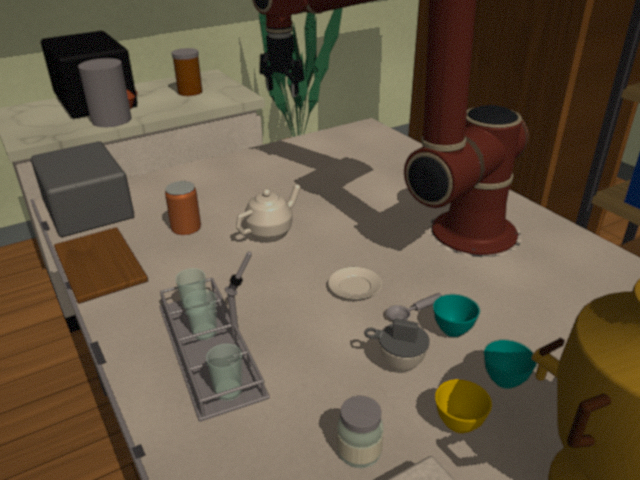

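The top view shows the grey lid on the white bowl at (219,284) with its eyelet at (238,265); the ring at (261,267) looks like its shadow. The rack is at about (320,165), with the slanted arm and black stop near (315,181), and the teapot at (460,283). The look-alikes are yellow (148,281) and turquoise (160,342), (227,348). I'll enlarge the lid and the rack to confirm.

Run:
```python
import cv2, numpy as np, pickle
d=pickle.load(open('c0.pkl','rb'))
def crop(n,u,v,w,h,s): return cv2.resize(d[n]['image'][v:v+h,u:u+w,::-1],(w*s,h*s),interpolation=cv2.INTER_CUBIC)
a=crop('top',190,240,100,75,4); b=crop('top',240,120,160,90,1*4)[:300,:]
c=crop('scene',190,235,100,75,4)
e=crop('top',285,145,100,75,4); f=crop('scene',340,310,100,75,4)
im=np.vstack([np.hstack([a,e]),np.hstack([f,c])])
im=np.clip(im.astype(float)*1.6,0,255).astype('uint8')
cv2.imwrite('pics/b.png',im)
```

```text
(no output)
```

View pics/b.png

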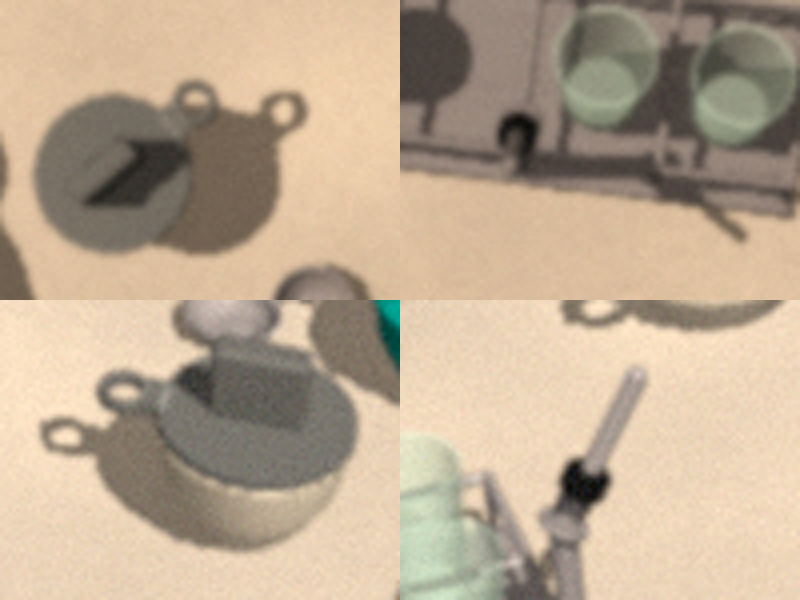

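The crop confirms it. The target is the grey lid with bar grip and eyelet on the white bowl: disc centre at top (218.3,283.3), hole at (239.3,265.5), with the second ring being its shadow. On the arm, the tip is at scene (249.5,253.3) and top (313.3,187.5), and the stop face is at scene (237.5,277.5).

```bash
cat > h.py <<'E'
import numpy as np, cv2
from scipy.spatial.transform import Rotation as Ro
def ray(c,u,v):
    V=c['view'];R=V[:3,:3];C=-R.T@V[:3,3]
    return C,R.T@np.array([(u-c['cx'])/c['fx'],(v-c['cy'])/c['fy'],1])
def onz(c,u,v,z):
    C,d=ray(c,u,v);return C+d*(z-C[2])/d[2]
def cloud(c):
    v,u=np.mgrid[:480,:640];z=c['z_map'];P=np.stack([(u-c['cx'])/c['fx']*z,(v-c['cy'])/c['fy']*z,z],-1)
    V=c['view'];return (P-V[:3,3])@V[:3,:3]
def tri(c1,p1,c2,p2):
    A=[];b=[]
    for c,p in((c1,p1),(c2,p2)):
        C,d=ray(c,*p);d/=np.linalg.norm(d);M=np.eye(3)-np.outer(d,d);A.append(M);b.append(M@C)
    return np.linalg.lstsq(np.vstack(A),np.hstack(b),rcond=None)[0]
def proj(c,P):
    q=c['view'][:3,:3]@P+c['view'][:3,3];return q[0]/q[2]*c['fx']+c['cx'],q[1]/q[2]*c['fy']+c['cy']
E
python3 - <<'E'
import pickle;from h import *
np.set_printoptions(precision=1,suppress=True)
d=pickle.load(open('c0.pkl','rb'));t,s=d['top'],d['scene']
c=onz(t,218.3,283.3,66);e=onz(t,239.3,265.5,65);print('lid',c,e,np.hypot(*(e-c)[:2]),np.degrees(np.arctan2(*(e-c)[1::-1])))
P=cloud(t);m=(abs(P[...,2]-66)<5)&(np.hypot(*(P[...,:2]-c[:2]).transpose(2,0,1))<75)
q=P[m];dd=q[np.hypot(*(q[:,:2]-c[:2]).T)<50];print('disc depth',dd.mean(0),dd.min(0),dd.max(0),len(dd))
m=(P[...,2]>88)&(np.hypot(*(P[...,:2]-c[:2]).transpose(2,0,1))<45);q=P[m]
r=cv2.minAreaRect(q[:,:2].astype('f4'));print('bar',q.mean(0),len(q),r,np.median(q[:,2]))
print('tip tri',tri(t,(313.3,187.5),s,(249.5,253.3)), 'top at 203',onz(t,313.3,187.5,203),'scene at 203',onz(s,249.5,253.3,203))
Ps=cloud(s)
for cl in(P,Ps):
  f=cl.reshape(-1,3);g=f[(f[:,2]>100)&(f[:,2]<215)&(f[:,0]>560)&(f[:,0]<900)&(f[:,1]>0)&(f[:,1]<200)]
  print(len(g));print(g[g[:,2].argsort()][::max(1,len(g)//14)])
# tray: low points
f=P.reshape(-1,3);g=f[(f[:,2]>-50)&(f[:,0]>560)&(f[:,0]<860)&(f[:,1]>-120)&(f[:,1]<260)&(f[:,2]>6)&(f[:,2]<40)]
print('tray',len(g),cv2.minAreaRect(g[:,:2].astype('f4')))
for p in((247,183),(384,199),(252,130),(388,147)): print(onz(t,*p,5))
E
```

```text
lid [449.7 279.8  66. ] [490.9 232.2  65. ] 62.97126748462164 -49.11087461084882
disc depth [450.2 280.5  66.3] [404.5 236.3  61. ] [494.5 327.   71. ] 1003
bar [449.6 280.9 102.7] 157 ((450.18499755859375, 281.4457702636719), (16.01133918762207, 43.96455764770508), 41.3364372253418) 103.25654670700933
tip tri [647.3  61.3 196.4] top at 203 [645.4  61.6 203. ] scene at 203 [651.6  70.2 203. ]
149
[[687.2  48.1 122.9]
 [701.6  57.2 130. ]
 [691.7  48.3 133.1]
 [700.2  59.5 135.7]
 [671.6  53.  150.1]
 [666.7  55.3 152.1]
 [670.8  50.9 153.7]
 [677.2  66.3 155.1]
 [679.1  53.1 156.7]
 [683.   66.4 159.2]
 [680.   53.2 162.7]
 [669.2  64.2 170.3]
 [661.7  60.  183.5]
 [656.   64.4 198.9]
 [652.9  62.3 203.2]]
435
[[692.1  64.9 100.7]
 [699.4  60.2 110.3]
 [694.8  66.4 122. ]
 [692.9  63.7 128.9]
 [689.   65.  132.9]
 [677.6  68.4 139.9]
 [673.4  69.4 145.9]
 [670.3  68.  150.7]
 [677.2  70.5 155. ]
 [681.2  57.5 157.7]
 [673.3  64.3 165.7]
 [669.2  61.8 176.2]
 [662.4  66.5 185.5]
 [654.6  68.8 195.1]
 [650.2  69.8 205.1]]
tray 4643 ((708.822021484375, 69.97869110107422), (378.5818176269531, 297.3346862792969), 89.89210510253906)
[699.8 223.7   5. ]
[ 660.  -114.1    5. ]
[835.  213.1   5. ]
[ 792.  -126.3    5. ]
```

Lid centre is at about (450,280.5) with lid yaw -48.9°. Rack yaw is about -7°, and the rod tip is at about (646,62,203). I'll move over the lid, keeping the wrist camera on the eyelet side.

```bash
python3 -m crank '[{"translation":[0.0473,-0.0383,0],"rot":[0,0,0],"grip":0.085},{"translation":[0.0473,-0.0383,0],"rot":[0,0,0],"grip":0.085},{"translation":[0.0473,-0.0383,0],"rot":[0,0,0],"grip":0.085},{"translation":[0.0473,-0.0383,0],"rot":[0,0,0],"grip":0.085},{"translation":[0.0473,-0.0383,0],"rot":[0,0,0],"grip":0.085},{"translation":[0.0473,-0.0383,0],"rot":[0,0,0],"grip":0.085},{"translation":[0.0473,-0.0383,0],"rot":[0,0,0],"grip":0.085},{"translation":[0.0473,-0.0383,0],"rot":[0,0,0],"grip":0.085},{"translation":[0.0473,-0.0383,0],"rot":[0,0,0],"grip":0.085}]'
python3 -m crank '[{"translation":[0.0137,-0.053,0.0043],"rot":[0,0,0],"grip":0.085},{"translation":[0.0137,-0.053,0.0043],"rot":[0,0,0],"grip":0.085},{"translation":[0.0137,-0.053,0.0043],"rot":[0,0,0],"grip":0.085},{"translation":[0.0137,-0.053,0.0043],"rot":[0,0,0],"grip":0.085},{"translation":[0.0137,-0.053,0.0043],"rot":[0,0,0],"grip":0.085},{"translation":[0.0137,-0.053,0.0043],"rot":[0,0,0],"grip":0.085},{"translation":[0.0137,-0.053,0.0043],"rot":[0,0,0],"grip":0.085}]'
python3 -m crank '[{"translation":[0,0,0],"rot":[0,0,0.177],"grip":0.085},{"translation":[0,0,0],"rot":[0,0,0.177],"grip":0.085},{"translation":[0,0,0],"rot":[0,0,0.177],"grip":0.085},{"translation":[0,0,0],"rot":[0,0,0.177],"grip":0.085},{"translation":[0,0,0],"rot":[0,0,0.177],"grip":0.085},{"translation":[0,0,0],"rot":[0,0,0.177],"grip":0.085},{"translation":[0,0,0],"rot":[0,0,0.177],"grip":0.085},{"translation":[0,0,0],"rot":[0,0,0],"grip":0.085}]'
cat >> h.py <<'E'
def goal(st,p,R):
    "tool-frame shift (m) and rotvec from measured pose to world pose p,R"
    Rn=Ro.from_euler('xyz',st['tool_rot'])
    return Rn.inv().apply(np.array(p)-st['tool_pos'])/1000,(Rn.inv()*R).as_rotvec()
E
python3 - <<'E'
from h import *;import pickle
from workcell import manip,cams
np.set_printoptions(precision=4,suppress=True)
s=manip.get_state();print(s['time'],s['tool_pos'],s['tool_rot'],s['joint_pos'],s['force'])
print(goal(s,[450,280.5,71],Ro.from_euler('xyz',[np.pi,0,np.radians(-48.9)])))
w=cams.capture('wrist');pickle.dump(w,open('w1.pkl','wb'))
cv2.imwrite('pics/w1.png',w['image'][:,:,::-1])
P=cloud(w);q=P[(P[...,2]>90)&(np.hypot(P[...,0]-450,P[...,1]-280)<60)&(P[...,2]<130)]
print(np.median(q,0),cv2.minAreaRect(q[:,:2].astype('f4')))
E
```

```text
time: 1.27
tool_pos: [500.2, -98.5, 231.2]
tool_rot: [3.141, -0.0, 0.384]
force: [0.4, -0.5, -0.1]
opening: 85.1
time: 2.15
tool_pos: [449.0, 281.1, 200.9]
tool_rot: [3.141, -0.0, 0.384]
force: [1.5, -0.6, -0.6]
opening: 84.9
time: 3.15
tool_pos: [449.5, 279.3, 200.8]
tool_rot: [3.141, 0.0, -0.853]
force: [-0.4, -0.1, 0.2]
opening: 85.3
3.15 [449.4537 279.3325 200.8444] [ 3.141   0.0002 -0.8532] [ 0.4154 -0.1572  1.8662  0.      1.4333  2.8393] [-0.376  -0.145   0.2063]
(array([-0.0005, -0.0013,  0.1298]), array([0.0006, 0.0002, 0.0003]))
[452.5443 281.3849 102.8967] ((451.2162170410156, 283.17547607421875), (15.997859001159668, 43.03782653808594), 41.310359954833984)
```

View pics/w1.png

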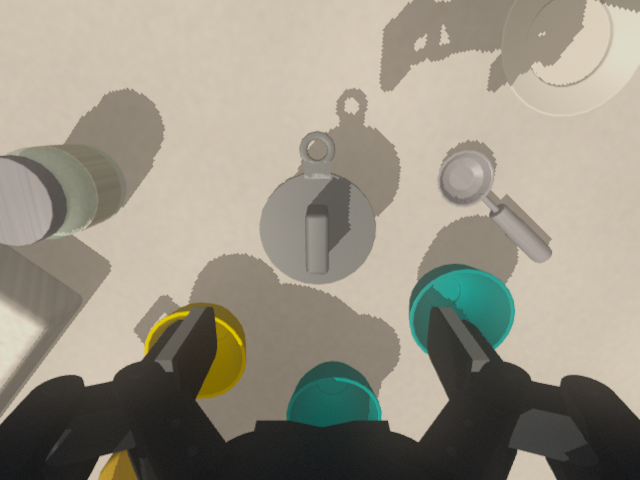

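Wrist view: lid centre (317,228), bar (317,240) and eyelet (317,150) straight above, so the yaw is aligned. The coloured bowls are clear of the descent. I'll go down and grip.

```bash
python3 -m crank '[{"translation":[-0.0013,-0.0025,0.03],"rot":[0,0,0],"grip":0.085},{"translation":[0,0,0.04],"rot":[0,0,0],"grip":0.06},{"translation":[0,0,0.04],"rot":[0,0,0],"grip":0.05},{"translation":[0,0,0.02],"rot":[0,0,0],"grip":0.04},{"translation":[0,0,0],"rot":[0,0,0],"grip":0.03},{"translation":[0,0,0],"rot":[0,0,0],"grip":0.02}]'
python3 -m crank '[{"translation":[0,0,0],"rot":[0,0,0],"grip":0.01},{"translation":[0,0,0],"rot":[0,0,0],"grip":0.0},{"translation":[0,0,0],"rot":[0,0,0],"grip":0},{"translation":[0,0,0],"rot":[0,0,0],"grip":0},{"translation":[0,0,0],"rot":[0,0,0],"grip":0}]'
python3 - <<'E'
from h import *
from workcell import manip,cams
w=cams.capture('wrist');cv2.imwrite('pics/w2.png',w['image'][:,:,::-1])
P=cloud(w)
print(manip.get_state()['force'])
E
```

```text
time: 3.95
tool_pos: [451.5, 282.4, 72.4]
tool_rot: [-3.14, -0.001, -0.854]
force: [-0.3, 0.2, -0.0]
opening: 20.1
time: 4.58
tool_pos: [451.9, 282.6, 72.9]
tool_rot: [-3.139, -0.001, -0.855]
force: [0.5, 0.4, 6.2]
opening: 15.3
[-1.10495985 -0.37392612  6.10478048]
```

View pics/w2.png

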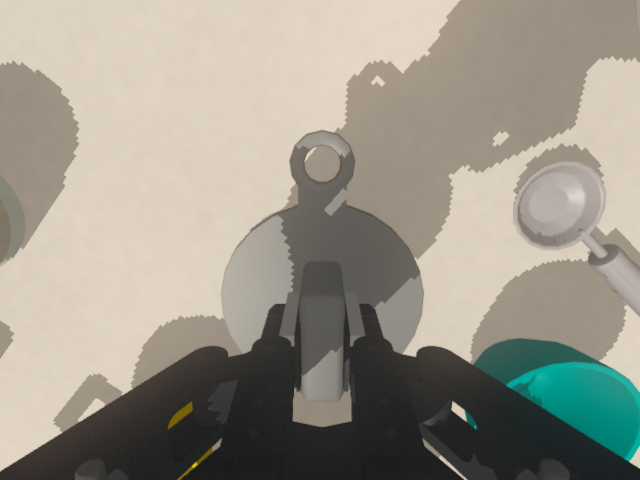

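The bar is gripped (opening 15.3 mm), with the eyelet hole at (322,163) visible ahead of the fingers. I'll lift straight up and measure the eyelet in the tool frame.

```bash
python3 -m crank '[{"translation":[0,0,-0.01],"rot":[0,0,0],"grip":0},{"translation":[0,0,-0.02],"rot":[0,0,0],"grip":0},{"translation":[0,0,-0.05],"rot":[0,0,0],"grip":0},{"translation":[0,0,-0.06],"rot":[0,0,0],"grip":0},{"translation":[0,0,-0.04],"rot":[0,0,0],"grip":0},{"translation":[0,0,0],"rot":[0,0,0],"grip":0},{"translation":[0,0,0],"rot":[0,0,0],"grip":0}]'
cat >> h.py <<'E'
def hole(w,st,zt):
    "hole centre in the tool frame: bright/odd region inside ring is hard, so use ring depth"
    Rn=Ro.from_euler('xyz',st['tool_rot']);P=cloud(w);T=Rn.inv().apply((P-st['tool_pos']).reshape(-1,3)).reshape(P.shape);return T
E
python3 - <<'E'
from h import *;import pickle
from workcell import manip,cams
np.set_printoptions(precision=2,suppress=True)
s=manip.get_state();w=cams.capture('wrist');pickle.dump((s,w),open('w3.pkl','wb'))
print(s['time'],s['tool_pos'],s['tool_rot'],s['force'],s['opening'],s['joint_pos'])
T=hole(w,s,0)
m=(w['z_map']>0)&(T[...,0]>46)&(T[...,0]<85)&(abs(T[...,1])<25)&(T[...,2]>-10)&(T[...,2]<30)
q=T[m];print(len(q),q.min(0),q.max(0),q.mean(0))
A=np.c_[q[:,:2],np.ones(len(q))];print('plane z=ax+by+c',np.linalg.lstsq(A,q[:,2],rcond=None)[0])
# hole as inner contour of the mask
mm=(m*255).astype('uint8');cs,h=cv2.findContours(mm,cv2.RETR_CCOMP,cv2.CHAIN_APPROX_NONE)
Rn=Ro.from_euler('xyz',s['tool_rot'])
for c,hh in zip(cs,h[0]):
    if len(c)>15:
        (u,v),r=cv2.minEnclosingCircle(c);C,d=ray(w,u,v);C=Rn.inv().apply(C-s['tool_pos']);d=Rn.inv().apply(d)
        print(hh[3],u,v,r,C+d*(q[:,2].mean()-C[2])/d[2])
D=(w['z_map']>0)&(abs(T[...,1])<50)&(T[...,0]>20)&(T[...,0]<45)&(T[...,2]>-10)&(T[...,2]<20)&(abs(T[...,1])>15)
q=T[D];A=np.c_[q[:,:2],np.ones(len(q))];print('disc plane',np.linalg.lstsq(A,q[:,2],rcond=None)[0],len(q))
E
```

```text
time: 5.5
tool_pos: [450.0, 281.7, 249.8]
tool_rot: [3.14, 0.001, -0.855]
force: [0.1, 0.2, -1.9]
opening: 15.1
5.5 [449.98 281.72 249.82] [ 3.14  0.   -0.86] [ 0.06  0.22 -1.89] 15.09544772213558 [ 0.42 -0.18  1.81 -0.    1.52  2.85]
2724 [ 46.   -13.62   5.66] [73.87 12.92 12.81] [59.25 -0.33  7.97]
plane z=ax+by+c [ 0.01 -0.    7.35]
-1 321.5 168.94285583496094 38.9461669921875 [58.84 -0.38  7.97]
0 321.5810852050781 163.6621551513672 18.901487350463867 [60.93 -0.35  7.97]
disc plane [ 0.03 -0.    7.05] 3727
```

```bash
python3 -m crank '[{"translation":[0,0,0],"rot":[0,0,-0.1835],"grip":0},{"translation":[0,0,0],"rot":[0,0,-0.1835],"grip":0},{"translation":[0,0,0],"rot":[0,0,-0.1835],"grip":0},{"translation":[0,0,0],"rot":[0,0,-0.1835],"grip":0},{"translation":[0.0264,0.0389,0.0028],"rot":[0,0,0],"grip":0},{"translation":[0.0264,0.0389,0.0028],"rot":[0,0,0],"grip":0},{"translation":[0.0264,0.0389,0.0028],"rot":[0,0,0],"grip":0},{"translation":[0.0264,0.0389,0.0028],"rot":[0,0,0],"grip":0},{"translation":[0.0264,0.0389,0.0028],"rot":[0,0,0],"grip":0},{"translation":[0,0,0],"rot":[0,0.1745,0],"grip":0},{"translation":[0,0,0],"rot":[0,0.1745,0],"grip":0},{"translation":[0,0,0],"rot":[0,0.1745,0],"grip":0}]'
python3 -m crank '[{"translation":[0,0,0],"rot":[0,0,0],"grip":0},{"translation":[0,0,0],"rot":[0,0,0],"grip":0}]'
python3 - <<'E'
from h import *;import pickle
from workcell import manip,cams
np.set_printoptions(precision=2,suppress=True)
s=manip.get_state();w=cams.capture('wrist');pickle.dump((s,w),open('w4.pkl','wb'))
print(s['time'],s['tool_pos'],s['tool_rot'],s['force'],s['opening'],s['joint_pos'])
cv2.imwrite('pics/w4.png',w['image'][:,:,::-1])
T=hole(w,s,0)
for z0 in range(28,140,6):
    m=(w['z_map']>0)&(np.hypot(T[...,0]-61,T[...,1])<25)&(abs(T[...,2]-z0)<3);q=T[m]
    if len(q):print(z0,len(q),q.mean(0),np.ptp(q,0), np.argwhere(m).mean(0)[::-1])
E
```

```text
time: 7.05
tool_pos: [557.4, 72.7, 234.6]
tool_rot: [3.141, -0.525, -0.122]
force: [-0.2, 0.0, -1.5]
opening: 15.6
time: 7.3
tool_pos: [558.5, 73.0, 237.0]
tool_rot: [3.141, -0.521, -0.121]
force: [-0.0, -0.4, -1.0]
opening: 14.9
7.3 [558.47  72.98 236.99] [ 3.14 -0.52 -0.12] [-0.01 -0.4  -1.  ] 14.872834157836294 [ 0.04 -0.43  2.08 -0.1   0.97  1.76]
76 220 [60.03 -3.4  76.09] [9.18 9.41 5.49] [317.55 154.91]
82 8 [61.49 -2.05 80.68] [9.24 8.29 5.56] [319.88 151.88]
88 3 [63.71 -0.78 89.02] [2.59 3.07 4.54] [322.   147.33]
94 3 [63.63 -0.15 95.18] [1.11 1.25 2.48] [323. 147.]
106 1 [ 61.9    1.21 105.12] [0. 0. 0.] [325. 149.]
112 2 [ 63.27   0.25 109.97] [0.71 0.68 1.38] [323.5 146.5]
130 163 [ 55.21  -0.38 131.21] [12.97 19.78  5.53] [322.48 156.55]
136 5 [ 50.4   -4.71 133.46] [ 5.83 11.79  0.62] [316.6 163. ]
```

View pics/w4.png

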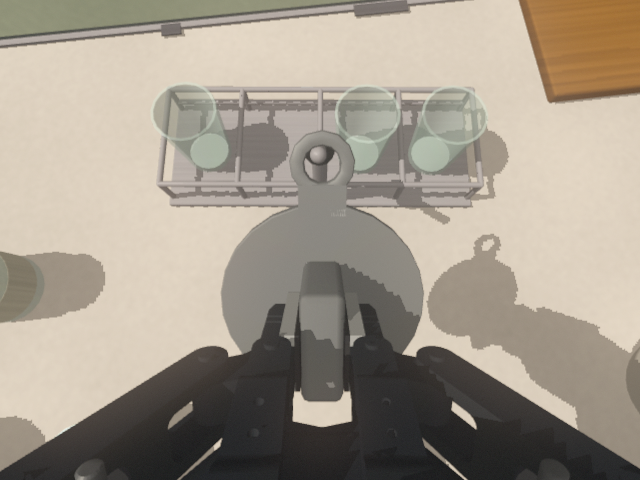

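Wrist view: the rod tip shows at (318,155) inside the eyelet hole centred (321.6,163.7). An offset of about -3 mm in tool y and -1 mm in x remains. I'll check the rod's axis direction from an enlarged crop.

Run:
```python
from h import *;import pickle
np.set_printoptions(precision=2,suppress=True)
s,w=pickle.load(open('w4.pkl','rb'))
a=w['image'][120:210,270:370,::-1];cv2.imwrite('pics/w4c.png',np.clip(cv2.resize(a,(800,720),interpolation=cv2.INTER_CUBIC)[:600].astype(float)*1.5,0,255).astype('uint8'))
T=hole(w,s,0)
m=(w['z_map']>0)&(np.hypot(T[...,0]-61,T[...,1])<25)&(abs(T[...,2]-130)<8);q=T[m]
for v in range(144,184,3):
    r=T[v,300:345];k=(r[:,0]>30)&(r[:,2]>20)&(r[:,2]<200);r=r[k]
    if len(r):print(v,'u',300+np.flatnonzero(k)[[0,-1]],'y',r[:,1].min(),r[:,1].max(),'x',r[:,0].mean(),'z',np.percentile(r[:,2],[5,50,95]))
```

```text
147 u [316 327] y -4.3090244998452 2.900870377790735 x 63.590229892397595 z [ 77.39  82.05 131.42]
150 u [311 332] y -7.2433946865340975 6.5519804160877415 x 61.84365578030157 z [ 74.93  76.94 131.68]
153 u [307 333] y -11.653601226933192 7.320641301340942 x 59.7567349514974 z [ 74.01  77.82 132.14]
156 u [306 332] y -12.417071725629453 6.595135242320519 x 57.88666944884688 z [ 74.43  76.55 131.9 ]
159 u [307 330] y -11.704846380468878 5.126200987884083 x 55.94449077465523 z [ 74.42  77.28 132.04]
162 u [310 327] y -9.546955454391549 2.948650406455722 x 53.758792375207356 z [ 75.29  78.88 132.14]
165 u [312 326] y -9.444493733588976 2.882388491502504 x 46.33839776852088 z [131.64 178.65 185.35]
168 u [312 326] y -9.646306228930342 2.9542989818864953 x 41.541496230432024 z [181.96 183.97 191.21]
171 u [312 326] y -9.815802650860196 3.0611267907798143 x 38.31141503805263 z [187.67 189.56 198.33]
174 u [314 324] y -8.010103559431375 1.2275354256703672 x 35.12273627586762 z [193.3  194.53 199.06]
177 u [318 321] y -4.301643249641378 -1.5478683622972287 x 32.050371737393 z [196.71 198.33 199.68]
```

View pics/w4c.png

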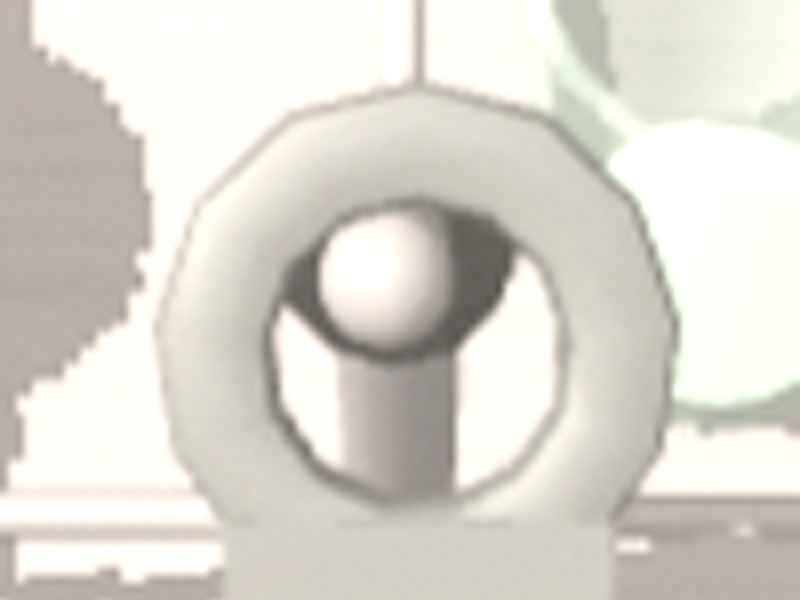

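The rod axis is parallel to the tool's z within about 1°. The stop face lies 58 mm below the tip (≈32 mm above the foot). I'll correct (-1,-3) mm, descend to just above the tip and look again.

```bash
python3 -m crank '[{"translation":[-0.001,-0.003,0.02],"rot":[0,0,0],"grip":0},{"translation":[0,0,0.02],"rot":[0,0,0],"grip":0},{"translation":[0,0,0.008],"rot":[0,0,0],"grip":0},{"translation":[0,0,0],"rot":[0,0,0],"grip":0},{"translation":[0,0,0],"rot":[0,0,0],"grip":0}]'
cat > look.py <<'E'
import sys;from h import *;import pickle
from workcell import manip,cams
np.set_printoptions(precision=2,suppress=True)
n=sys.argv[1];s=manip.get_state();w=cams.capture('wrist');pickle.dump((s,w),open(n+'.pkl','wb'))
print(s['time'],s['tool_pos'],s['tool_rot'],s['force'],s['torque'],s['opening'])
a=w['image'][110:210,255:388,::-1];cv2.imwrite('pics/'+n+'.png',np.clip(cv2.resize(a,(665,500),interpolation=cv2.INTER_CUBIC).astype(float)*1.3,0,255).astype('uint8'))
T=hole(w,s,0);ok=(w['z_map']>0)
q=T[ok&(T[...,0]>46)&(T[...,0]<85)&(abs(T[...,1])<25)&(T[...,2]>0)&(T[...,2]<13)]
for lo in range(-70,30,6):
    m=ok&(np.hypot(T[...,0]-61,T[...,1])<9)&(abs(T[...,2]-lo)<3);r=T[m]
    if len(r)>8:print('z',lo,len(r),r.mean(0),r.min(0),r.max(0))
D=ok&(T[...,0]>15)&(T[...,0]<70)&(np.hypot(T[...,0],T[...,1])<75)&(T[...,2]>-6)&(T[...,2]<25)&(abs(T[...,1])>14)
q=T[D];print('disc plane',np.linalg.lstsq(np.c_[q[:,:2],np.ones(len(q))],q[:,2],rcond=None)[0],len(q))
E
python3 look.py w5
```

```text
time: 7.98
tool_pos: [582.2, 73.2, 196.3]
tool_rot: [-3.141, -0.525, -0.121]
force: [-0.4, 0.5, -0.2]
opening: 15.2
7.975 [582.21  73.2  196.35] [-3.14 -0.52 -0.12] [-0.35  0.48 -0.22] [ 0.02  0.33 -0.03] 15.176165512648106
z 8 584 [61.37  1.92  7.8 ] [52.12 -8.95  5.52] [69.96  8.81 10.98]
z 14 20 [55.42 -1.89 11.63] [53.16 -8.32 11.02] [60.25  6.18 12.2 ]
z 26 143 [59.58 -0.25 28.21] [55.91 -4.06 26.59] [63.14  3.26 29.  ]
disc plane [ 0.02 -0.    6.69] 5396
```

View pics/w5.png

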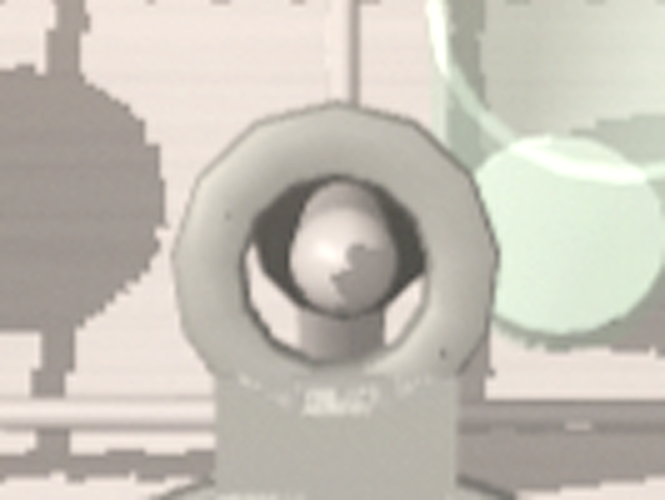

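The tip is centred in y and 1.3 mm low in x relative to the hole. I'll shift -1 mm in x and thread 25 mm.

```bash
python3 -m crank '[{"translation":[-0.001,0,0.003],"rot":[0,0,0],"grip":0},{"translation":[0,0,0.006],"rot":[0,0,0],"grip":0},{"translation":[0,0,0.006],"rot":[0,0,0],"grip":0}]'
python3 -m crank '[{"translation":[0,0,0.005],"rot":[0,0,0],"grip":0},{"translation":[0,0,0.005],"rot":[0,0,0],"grip":0},{"translation":[0,0,0],"rot":[0,0,0],"grip":0}]'
python3 look.py w6
```

```text
time: 8.4
tool_pos: [588.2, 72.4, 181.3]
tool_rot: [-3.142, -0.523, -0.121]
force: [0.6, -0.8, -0.8]
opening: 15.2
time: 8.78
tool_pos: [592.9, 71.7, 172.2]
tool_rot: [3.141, -0.522, -0.121]
force: [-0.3, 0.6, -1.2]
opening: 15.3
8.775 [592.94  71.73 172.22] [ 3.14 -0.52 -0.12] [-0.31  0.55 -1.21] [0.05 0.33 0.05] 15.349060247174872
z 2 457 [62.57 -0.48  2.79] [57.71 -5.23 -0.22] [67.02  4.21  4.99]
z 8 634 [61.59  1.68  7.61] [52.1  -8.97  5.01] [69.97  8.83 10.88]
z 14 32 [61.19 -1.2  12.87] [53.24 -8.34 11.01] [67.35  6.12 16.94]
disc plane [ 0.02 -0.    6.75] 5379
```

View pics/w6.png

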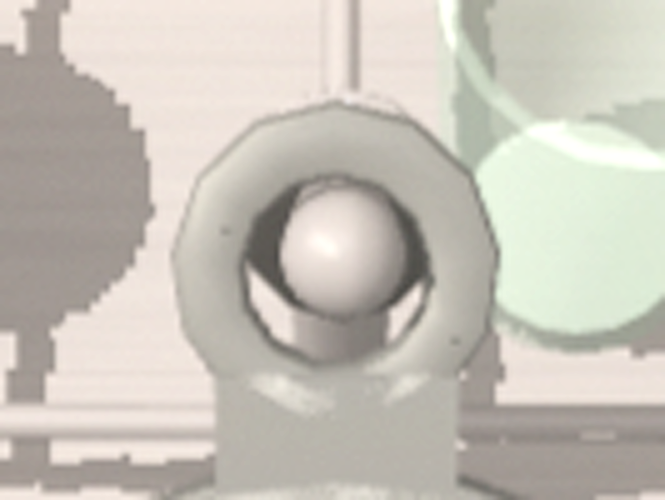

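The tip is through the hole and roughly central (rod x 62.4 against hole 61), with no contact force. I'll correct +1 mm in x and slide down most of the remaining ~45 mm.

```bash
python3 -m crank '[{"translation":[0.001,0,0.005],"rot":[0,0,0],"grip":0},{"translation":[0,0,0.005],"rot":[0,0,0],"grip":0},{"translation":[0,0,0.005],"rot":[0,0,0],"grip":0}]'
python3 -m crank '[{"translation":[0,0,0.005],"rot":[0,0,0],"grip":0},{"translation":[0,0,0.005],"rot":[0,0,0],"grip":0},{"translation":[0,0,0.005],"rot":[0,0,0],"grip":0}]'
python3 -m crank '[{"translation":[0,0,0.004],"rot":[0,0,0],"grip":0},{"translation":[0,0,0.002],"rot":[0,0,0],"grip":0},{"translation":[0,0,0],"rot":[0,0,0],"grip":0}]'
python3 look.py w7
```

```text
time: 9.2
tool_pos: [601.5, 70.7, 160.1]
tool_rot: [3.142, -0.523, -0.121]
force: [0.2, -0.1, -1.3]
opening: 15.3
time: 9.57
tool_pos: [609.0, 69.9, 147.1]
tool_rot: [3.142, -0.523, -0.121]
force: [0.3, -1.1, -0.3]
opening: 15.5
time: 9.95
tool_pos: [611.8, 69.5, 142.1]
tool_rot: [3.142, -0.523, -0.121]
force: [-0.4, 0.7, -1.5]
opening: 14.9
9.95 [611.82  69.49 142.14] [ 3.14 -0.52 -0.12] [-0.37  0.65 -1.46] [0.   0.31 0.02] 14.906239923421277
z -34 719 [ 61.25  -0.45 -32.87] [ 56.42  -5.19 -35.73] [ 65.71   4.16 -31.01]
z -28 144 [ 62.81  -0.61 -29.59] [ 56.22  -5.3  -31.  ] [ 65.96   4.54 -25.07]
z -22 28 [ 65.29  -0.5  -22.26] [ 63.87  -4.44 -24.52] [ 65.97   3.61 -19.88]
z -16 32 [ 65.28  -0.73 -15.93] [ 63.01  -4.95 -18.7 ] [ 65.98   3.54 -13.08]
z -10 26 [65.2  -0.84 -9.3 ] [ 63.05  -4.92 -12.87] [65.96  3.4  -7.  ]
z -4 23 [65.18 -0.02 -3.58] [62.83 -4.61 -6.89] [65.99  4.23 -1.05]
z 2 15 [65.34 -0.41  2.33] [63.81 -4.36 -0.89] [65.95  3.69  4.78]
z 8 434 [64.15  2.11  7.68] [54.77 -8.98  5.38] [69.96  8.77 10.95]
z 14 18 [64.22 -1.45 13.87] [56.35 -8.34 11.03] [65.86  6.14 16.98]
z 20 229 [63.24 -2.4  22.15] [56.2  -8.86 18.08] [67.41  6.63 23.  ]
z 26 41 [63.08 -2.94 23.29] [58.71 -8.89 23.  ] [66.92  6.67 24.38]
disc plane [ 0.02 -0.    6.74] 5375
```

The rod is central and the stop face is about 9 mm ahead. I'll approach in small steps, watching the axial force.

```bash
cat > f.py <<'E'
from h import *
from workcell import manip
s=manip.get_state();R=Ro.from_euler('xyz',s['tool_rot']);print('t',round(s['time'],3),'tool-frame force',R.inv().apply(s['force']).round(2),'torque',R.inv().apply(s['torque']).round(2))
E
python3 -m crank '[{"translation":[0,0,0.003],"rot":[0,0,0],"grip":0},{"translation":[0,0,0.002],"rot":[0,0,0],"grip":0},{"translation":[0,0,0],"rot":[0,0,0],"grip":0}]';python3 f.py
python3 -m crank '[{"translation":[0,0,0.001],"rot":[0,0,0],"grip":0},{"translation":[0,0,0.001],"rot":[0,0,0],"grip":0},{"translation":[0,0,0],"rot":[0,0,0],"grip":0}]';python3 f.py
```

```text
time: 10.38
tool_pos: [614.2, 69.2, 137.7]
tool_rot: [3.142, -0.523, -0.121]
force: [0.4, 0.6, -1.1]
opening: 15.6
t 10.375 tool-frame force [-0.32 -0.69  1.13] torque [ 0.01 -0.33 -0.03]
time: 10.75
tool_pos: [615.3, 69.1, 136.1]
tool_rot: [-3.142, -0.523, -0.121]
force: [-0.6, -0.4, -1.3]
opening: 15.2
t 10.75 tool-frame force [-1.09  0.46  0.85] torque [ 0.03 -0.31 -0.02]
```

```bash
python3 -m crank '[{"translation":[0,0,0.001],"rot":[0,0,0],"grip":0},{"translation":[0,0,0],"rot":[0,0,0],"grip":0}]';python3 f.py
python3 -m crank '[{"translation":[0,0,0.001],"rot":[0,0,0],"grip":0},{"translation":[0,0,0],"rot":[0,0,0],"grip":0}]';python3 f.py
```

```text
time: 11.0
tool_pos: [615.8, 69.0, 135.3]
tool_rot: [3.142, -0.523, -0.121]
force: [-0.5, 0.0, -0.3]
opening: 14.9
t 11.0 tool-frame force [-0.64  0.05  0.02] torque [ 0.01 -0.33 -0.02]
time: 11.25
tool_pos: [616.3, 69.0, 134.4]
tool_rot: [-3.142, -0.523, -0.121]
force: [0.0, 0.1, -1.2]
opening: 15.1
t 11.25 tool-frame force [-0.57 -0.06  1.04] torque [-0.04 -0.35  0.03]
```

```bash
python3 -m crank '[{"translation":[0,0,0.001],"rot":[0,0,0],"grip":0},{"translation":[0,0,0],"rot":[0,0,0],"grip":0}]' >/dev/null;python3 f.py
python3 -m crank '[{"translation":[0,0,0.001],"rot":[0,0,0],"grip":0},{"translation":[0,0,0],"rot":[0,0,0],"grip":0}]'>/dev/null;python3 f.py
python3 -m crank '[{"translation":[0,0,0.001],"rot":[0,0,0],"grip":0},{"translation":[0,0,0],"rot":[0,0,0],"grip":0}]'>/dev/null;python3 f.py
```

```text
t 11.5 tool-frame force [-1.78  0.72 -2.2 ] torque [-0.09 -0.41  0.07]
t 11.75 tool-frame force [-2.34  0.08 -2.95] torque [-0.01 -0.43  0.  ]
t 12.0 tool-frame force [-2.86  0.27 -3.11] torque [-0.08 -0.36 -0.01]
```

```bash
python3 -m crank '[{"translation":[-0.001,0,0.001],"rot":[0,0,0],"grip":0},{"translation":[0,0,0],"rot":[0,0,0],"grip":0}]'>/dev/null;python3 f.py; python3 look.py w8
```

```text
t 12.25 tool-frame force [-0.9   1.02 -3.96] torque [-0.09 -0.01  0.03]
12.25 [618.08  68.82 131.35] [-3.14 -0.53 -0.12] [-2.86 -0.68  2.98] [-0.07  0.02 -0.07] 14.992305847964252
z -46 945 [ 61.31  -0.37 -45.15] [ 56.53  -5.02 -47.89] [ 65.86   4.42 -43.01]
z -40 132 [ 63.67  -0.46 -41.49] [ 56.31  -5.07 -43.  ] [ 66.07   4.58 -37.12]
z -34 43 [ 65.16  -0.59 -34.16] [ 63.02  -4.8  -36.79] [ 65.95   4.18 -31.28]
z -28 36 [ 65.39  -0.2  -28.19] [ 63.85  -4.33 -30.68] [ 66.04   3.69 -25.13]
z -22 33 [ 65.21  -0.87 -21.89] [ 63.13  -4.8  -24.81] [ 65.97   3.59 -19.05]
z -16 25 [ 65.29  -0.36 -16.06] [ 63.75  -4.34 -18.63] [ 65.97   3.45 -13.02]
z -10 25 [ 64.96  -0.15 -10.67] [ 62.84  -4.82 -12.62] [65.9   4.3  -7.53]
z -4 21 [65.34 -0.69 -4.45] [63.9  -4.24 -6.92] [65.91  3.21 -1.46]
z 2 22 [65.08 -0.23  2.02] [62.87 -4.82 -0.84] [65.89  7.73  4.81]
z 8 399 [64.46  2.06  7.42] [55.91 -8.95  5.21] [69.98  8.77 10.58]
z 14 316 [63.88 -2.34 12.87] [56.89 -8.42 11.07] [67.85  6.21 14.71]
disc plane [ 0.02 -0.    6.7 ] 5431
```

View pics/w8.png

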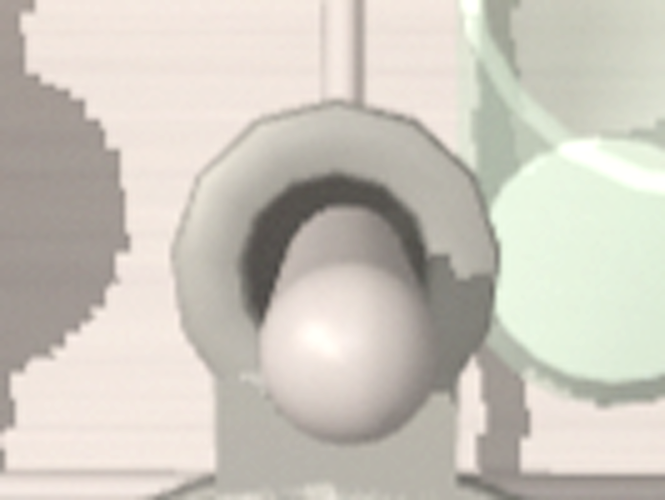

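The lid stays square in the grip, the eyelet is seated against the black buffer, and the lateral force is gone. Push is about 5 N; I'll raise it to about 9 N.

```bash
python3 -m crank '[{"translation":[0,0,0.0015],"rot":[0,0,0],"grip":0},{"translation":[0,0,0.001],"rot":[0,0,0],"grip":0}]'>/dev/null;python3 f.py
python3 -m crank '[{"translation":[0,0,0.0008],"rot":[0,0,0],"grip":0},{"translation":[0,0,0],"rot":[0,0,0],"grip":0}]'>/dev/null;python3 f.py
```

```text
t 12.55 tool-frame force [-1.08  0.36 -8.13] torque [-0.09  0.05  0.02]
t 12.8 tool-frame force [-0.9   1.11 -8.05] torque [-0.05  0.01 -0.01]
```

About 9.1 N net of the lid's weight. I'll hold it for more than a second.

```bash
python3 -m crank '[{"translation":[0,0,0],"rot":[0,0,0],"grip":0},{"translation":[0,0,0],"rot":[0,0,0],"grip":0},{"translation":[0,0,0],"rot":[0,0,0],"grip":0}]'>/dev/null;python3 f.py
python3 -m crank '[{"translation":[0,0,0],"rot":[0,0,0],"grip":0},{"translation":[0,0,0],"rot":[0,0,0],"grip":0},{"translation":[0,0,0],"rot":[0,0,0],"grip":0},{"translation":[0,0,0],"rot":[0,0,0],"grip":0}]'>/dev/null;python3 f.py
python3 -m crank '[{"translation":[0,0,0],"rot":[0,0,0],"grip":0},{"translation":[0,0,0],"rot":[0,0,0],"grip":0},{"translation":[0,0,0],"rot":[0,0,0],"grip":0},{"translation":[0,0,0],"rot":[0,0,0],"grip":0}]'>/dev/null;python3 f.py
```

```text
t 13.175 tool-frame force [-1.18  1.22 -7.26] torque [-0.06  0.01  0.03]
t 13.675 tool-frame force [-1.62  1.32 -7.71] torque [-0.11 -0.01  0.01]
t 14.175 tool-frame force [-0.82  1.34 -7.57] torque [-0.14 -0.05  0.05]
```

Held about 8.5–9 N for ~1.6 s. I'll back off to light contact.

```bash
python3 -m crank '[{"translation":[0,0,-0.002],"rot":[0,0,0],"grip":0},{"translation":[0,0,-0.002],"rot":[0,0,0],"grip":0},{"translation":[0,0,-0.001],"rot":[0,0,0],"grip":0},{"translation":[0,0,-0.0005],"rot":[0,0,0],"grip":0},{"translation":[0,0,0],"rot":[0,0,0],"grip":0},{"translation":[0,0,0],"rot":[0,0,0],"grip":0},{"translation":[0,0,0],"rot":[0,0,0],"grip":0},{"translation":[0,0,0],"rot":[0,0,0],"grip":0}]';python3 f.py
```

```text
time: 15.18
tool_pos: [616.4, 69.0, 132.4]
tool_rot: [-3.142, -0.524, -0.121]
force: [-0.6, 0.0, 3.5]
opening: 15.3
t 15.175 tool-frame force [ 1.19  0.06 -3.34] torque [ 0.03  0.26 -0.02]
```

Still about 4 N, so I'll retract slightly more. Then I'll ease the lid into its hanging tilt by rotating about the eyelet, rather than letting it drop.

```bash
python3 -m crank '[{"translation":[0,0,-0.0015],"rot":[0,0,0],"grip":0},{"translation":[0,0,0],"rot":[0,0,0],"grip":0},{"translation":[0,0,0],"rot":[0,0,0],"grip":0}]' >/dev/null;python3 f.py
python3 -m crank '[{"translation":[-0.0005,0,0.0025],"rot":[0,0.05,0],"grip":0},{"translation":[-0.0005,0,0.0025],"rot":[0,0.05,0],"grip":0},{"translation":[0,0,0],"rot":[0,0,0],"grip":0}]';python3 f.py
python3 -m crank '[{"translation":[-0.0005,0,0.0025],"rot":[0,0.05,0],"grip":0},{"translation":[-0.0005,0,0.0025],"rot":[0,0.05,0],"grip":0},{"translation":[0,0,0],"rot":[0,0,0],"grip":0}]';python3 f.py
```

```text
t 15.55 tool-frame force [ 0.24  0.18 -2.5 ] torque [ 0.01 -0.02  0.03]
time: 15.92
tool_pos: [616.5, 68.8, 128.0]
tool_rot: [3.141, -0.622, -0.121]
force: [1.2, 0.7, -0.1]
opening: 15.2
t 15.925 tool-frame force [ 0.84 -0.86  0.76] torque [ 0.02 -0.23  0.02]
time: 16.3
tool_pos: [619.2, 68.5, 123.9]
tool_rot: [3.141, -0.721, -0.121]
force: [1.0, 1.0, -0.6]
opening: 15.3
t 16.3 tool-frame force [ 0.26 -1.1   1.01] torque [ 0.03 -0.27  0.01]
```

Forces stay small. I'll go a further 0.15 rad, checking as before.

```bash
python3 -m crank '[{"translation":[-0.0005,0,0.0027],"rot":[0,0.05,0],"grip":0},{"translation":[-0.0005,0,0.0027],"rot":[0,0.05,0],"grip":0},{"translation":[0,0,0],"rot":[0,0,0],"grip":0}]' >/dev/null;python3 f.py
python3 -m crank '[{"translation":[-0.0005,0,0.0027],"rot":[0,0.05,0],"grip":0},{"translation":[0,0,0],"rot":[0,0,0],"grip":0}]';python3 f.py; python3 look.py w9
```

```text
t 16.675 tool-frame force [ 0.47 -0.53  1.4 ] torque [ 0.03 -0.26  0.03]
time: 16.92
tool_pos: [624.4, 67.8, 117.9]
tool_rot: [3.141, -0.872, -0.121]
force: [3.3, -0.0, 0.1]
opening: 15.2
t 16.925 tool-frame force [ 2.21 -0.37  2.47] torque [ 0.06 -0.19 -0.04]
16.925 [624.37  67.82 117.87] [ 3.14 -0.87 -0.12] [ 3.33 -0.03  0.11] [0.03 0.19 0.07] 15.222989852174628
z -22 96 [ 68.91  -0.28 -21.55] [ 67.51  -3.53 -24.83] [ 69.95   2.98 -19.03]
z -16 129 [ 67.26  -0.45 -15.99] [ 65.49  -4.69 -18.97] [ 69.41   3.87 -13.  ]
z -10 134 [ 65.39  -0.53 -10.03] [ 63.32  -5.24 -12.98] [68.77  4.37 -7.04]
z -4 111 [63.2  -0.58 -4.01] [61.32 -5.38 -6.9 ] [66.82  4.26 -1.04]
z 2 97 [61.09 -0.53  1.86] [58.8  -5.25 -0.97] [65.39  4.37  5.  ]
z 8 527 [58.93  1.97  7.63] [52.07 -8.96  5.02] [68.01  8.81 10.98]
z 14 361 [56.68 -1.47 14.95] [53.   -8.59 11.06] [65.08  6.37 17.  ]
z 20 75 [61.87 -3.33 17.69] [57.09 -8.6  17.01] [64.6   6.44 19.36]
disc plane [ 0.02 -0.    6.39] 5369
```

View pics/w9.png

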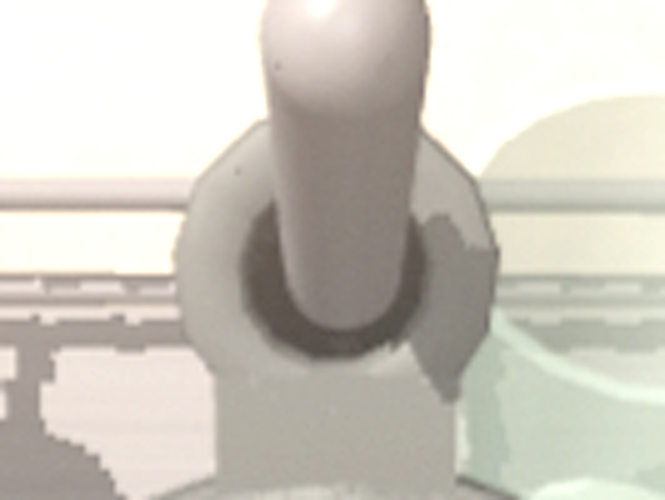

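The lid is tilted 20° and starting to bind, with the rod through the eyelet and the stop just beneath. I'll release.

```bash
python3 -m crank '[{"translation":[0,0,0],"rot":[0,0,0],"grip":0.02},{"translation":[0,0,0],"rot":[0,0,0],"grip":0.03},{"translation":[0,0,0],"rot":[0,0,0],"grip":0.04},{"translation":[0,0,0],"rot":[0,0,0],"grip":0.05},{"translation":[0,0,0],"rot":[0,0,0],"grip":0.05},{"translation":[0,0,0],"rot":[0,0,0],"grip":0.05}]'
python3 -m crank '[{"translation":[0,0,-0.01],"rot":[0,0,0],"grip":0.05},{"translation":[0,0,-0.02],"rot":[0,0,0],"grip":0.05},{"translation":[0,0,-0.03],"rot":[0,0,0],"grip":0.05},{"translation":[0,0,-0.04],"rot":[0,0,0],"grip":0.05},{"translation":[0,0,-0.04],"rot":[0,0,0],"grip":0.05},{"translation":[0,0,0],"rot":[0,0,0],"grip":0.05},{"translation":[0,0,0],"rot":[0,0,0],"grip":0.05},{"translation":[0,0,0],"rot":[0,0,0],"grip":0.05}]'; python3 f.py
python3 - <<'E'
from h import *
from workcell import cams
import numpy as np,pickle
w=cams.capture('wrist')['image'];S=cams.capture('scene');s=S['image'];t=cams.capture('top')['image']
old=pickle.load(open('c0.pkl','rb'))
im=np.hstack([cv2.resize(w,(400,300)),cv2.resize(s[220:370,150:350],(400,300))])
im=np.vstack([im,np.hstack([cv2.resize(s[280:430,330:530],(400,300)),cv2.resize(t[120:330,200:480],(400,300))])])
cv2.imwrite('pics/z1.png',np.clip(im[:,:,::-1].astype(float)*1.3,0,255).astype('uint8'))
E
```

```text
time: 17.73
tool_pos: [624.0, 68.0, 117.5]
tool_rot: [3.142, -0.873, -0.121]
force: [-0.3, 0.1, -0.4]
opening: 50.2
time: 18.73
tool_pos: [517.3, 80.8, 205.4]
tool_rot: [3.14, -0.87, -0.121]
force: [0.2, 0.6, -0.6]
opening: 50.1
t 18.725 tool-frame force [-0.43 -0.58  0.49] torque [-0.01 -0.35  0.05]
```

View pics/z1.png

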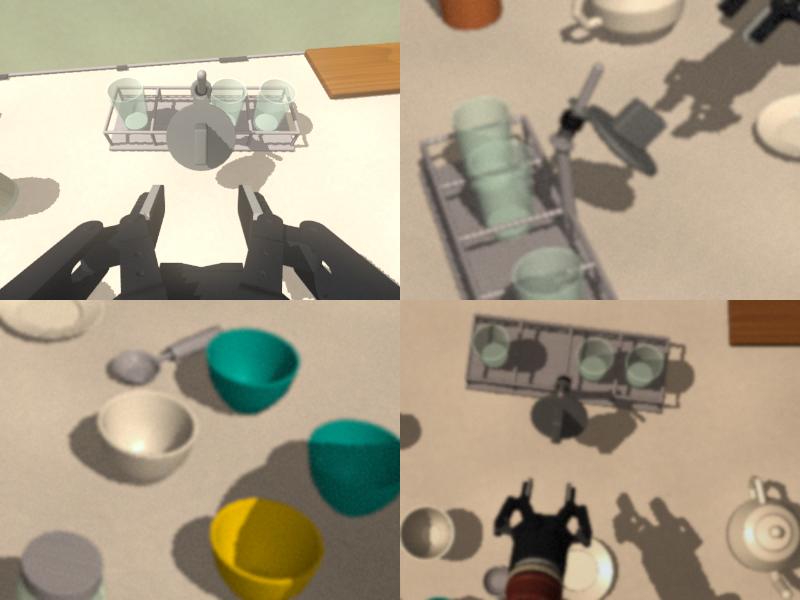

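The lid hangs on the arm with its eyelet at the black stop, and the gripper is clear. The bowl is open and upright, and the glasses and teapot look undisturbed. I'll check that it's still and that nothing moved, then hand in.

```bash
python3 -m crank '[{"translation":[0,0,-0.02],"rot":[0,0,0],"grip":0.05},{"translation":[0,0,0],"rot":[0,0,0],"grip":0.05},{"translation":[0,0,0],"rot":[0,0,0],"grip":0.05}]' >/dev/null
python3 - <<'E'
from h import *;import pickle
from workcell import cams
a=cams.capture('scene')
for _ in range(10): b=cams.capture('scene')
f=lambda x:cv2.GaussianBlur(x['image'],(5,5),0).astype(float)
o=pickle.load(open('c0.pkl','rb'))['scene']
print('lid region change .5s',abs(f(a)-f(b))[240:320,220:300].mean(), 'max',abs(f(a)-f(b))[240:320,220:300].max())
print('glasses vs start',abs(f(o)-f(b))[270:400,170:228].mean(),'teapot',abs(f(o)-f(b))[185:240,240:295].mean(),'bowl lower wall',abs(f(o)-f(b))[352:368,385:425].mean())
P=cloud(b);q=P[(np.hypot(P[...,0]-450,P[...,1]-281)<70)&(P[...,2]>50)&(P[...,2]<70)];print('bowl rim',q.min(0),q.max(0),len(q))
E
```

```text
lid region change .5s 0.5021875 max 8.0
glasses vs start 3.6408045977011496 teapot 4.641873278236915 bowl lower wall 22.505208333333332
bowl rim [406.82511515 238.74352674  50.00475789] [499.06392986 330.55698104  66.1887332 ] 598
```

Run:
```python
from h import *;import pickle
from workcell import cams,hand_in
o=pickle.load(open('c0.pkl','rb'))
for n,c in(('start',o['scene']),('now',cams.capture('scene'))):
    P=cloud(c);q=P[(np.hypot(P[...,0]-450,P[...,1]-281)<52)&(P[...,2]>8)&(P[...,2]<50)];print(n,'bowl outer wall',np.median(q,0).round(1),len(q))
hand_in()
```

```text
start bowl outer wall [478.  312.1  37.6] 323
now bowl outer wall [442.1 270.1  32.7] 1176
the job is handed in; nothing more can be done
```

The lid now hangs by its eyelet on the rack's slanted arm, resting at the rubber stop, and the job is handed in at about 20 s of the 54 s allowed.

- **Lift and threading:** I gripped the lid by its bar and lifted it straight off. Guided by the wrist camera, I threaded it down the arm to the stop, whose face sits about 32 mm above the foot.
- **Push:** It was held about 1.6 s at roughly 8.4–9.2 N. That is the wrist force corrected for the lid's weight, read at intervals; the highest reading was about 9.2 N.
- **Release:** I backed off, eased the lid about 20° into its hanging tilt, opened the fingers and withdrew.

**Last checks:**
- **Lid:** It did not move in the scene image over 0.5 s, and the gripper was clear of everything.
- **Glasses and teapot:** Their image regions were nearly unchanged from the start.
- **Bowl:** It stands upright, with its rim at about (453, 285) mm in the scene camera. The lid started at (450, 281) mm in the top camera. The scene camera read several mm higher in y elsewhere, so this fits the bowl not having moved, but doesn't prove it.
- **Inconclusive:** Two bowl comparisons with the start disagreed:
  - The lower-wall image changed noticeably, perhaps only because the shadows differ.
  - The depth comparison gave different points because the open bowl now shows its inside.

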